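# Make up two cryo dispatch kits

### The job

Make up the two dispatch kits: the blue tray gets the orange-capped jar in its round pocket and the yellow data logger lying flat, screen up, in its rectangular pocket; the white tray gets the green-capped jar in its round pocket and the steel sample cup pressed fully home by the gripper, not just dropped in, in its snug black socket, right down to the tray floor (twisting as you press helps). Keep jars and cup upright and set everything down gently, without dropping it, and leave the blue-capped jar and the roll of tape where they are.

Things in the scene. Friction and masses are not known exactly. Their poses are not given: they have to be found in the camera images.
- orange_jar_mid (a point): a white plastic jar with an orange screw cap, an upright cylinder 46 mm in diameter and 60 mm tall (the cap is the top 17 mm), about 0.12 kg; this point is its centre, 30 mm above its underside; z points up
- green_jar_mid (a point): a white plastic jar with a green screw cap, an upright cylinder 46 mm in diameter and 60 mm tall (the cap is the top 17 mm), about 0.12 kg; this point is its centre, 30 mm above its underside; z points up
- cup_mid (a point): the steel sample cup, a closed plain steel cylinder with a black band near its top, 44 mm in diameter and 70 mm tall, its lowest 6 mm tapering to 39 mm at the foot; grip it a little above its middle, to keep the fingers clear of the socket, about 0.13 kg; this point is its centre, 35 mm above its underside; z points up
- logger_mid (a point): the yellow data logger, a flat yellow box 70 mm long (its x axis), 38 mm wide (its y axis) and 26 mm high with a black screen on top, about 0.09 kg; this point is its centre, 13 mm above its underside; z points up
- blue_tray: Blue kit tray, fixed; origin centre of underside, x along its 200 mm length, y across its 120 mm, z up; floor 4 mm, rim 14 mm high. At x +52 mm, y 0: round white jar pocket, 62 mm inside, 10 mm high over bench. At x -52 mm, y 0: white framed logger pocket, inside 56 mm along x, 88 mm along y (logger length goes along tray y), 10 mm high over bench
- white_tray: White kit tray, fixed; origin centre of underside, x along its 200 mm length, y across its 120 mm, z up; floor 4 mm, rim 14 mm high. At x +52 mm, y 0: round grey jar pocket, 62 mm inside, 10 mm high over bench. At x -52 mm, y 0: black socket for the cup, 68 mm outside, 47 mm inside, top 19 mm over bench; 4 red sprung pads (41 mm gap) grip by friction; press (up to 25 N straight down, far less while twisting) until the foot is on the tray floor (cup centre 39 mm over bench)
- blue_jar_mid (a point): bystander, to be left alone: a white plastic jar with a blue screw cap, an upright cylinder 46 mm in diameter and 60 mm tall (the cap is the top 17 mm), about 0.12 kg; this point is its centre, 30 mm above its underside; z points up
- tape_mid (a point): bystander, to be left alone: a brown roll of tape lying flat, 72 mm outer diameter, 44 mm bore, 24 mm high; this point is its centre, 12 mm above its underside
Things that resemble listed ones, but are neither listed nor needed, are in the scene too. Leave any turquoise look-alike of the blue_tray alone.

How it is judged:
By the outcome, as a careful person would: the job done as asked, in the order asked, and still so for the second after the job is handed in, with the robot touching nothing.
It also fails if it takes over 109 s, if anything falls off the work surface, if the arm or the gripper's body presses on something with over 40 N, if the wrist force passes 120 N, or if a joint passes its speed limit or range.

### The arm

A 7-joint arm with a two-finger parallel gripper is mounted at the origin on the work surface. World frame = base frame: x ahead of the robot, y to its left, z up, the work surface at z = 0. Lengths are in m, angles in rad, forces in N, time in s.
With the tool pointing down it reaches from about 0.35 to 0.9 m from the base axis. Payload 8.1 kg.
Tool frame: the origin (TCP) lies midway between the tips of the shut fingers; the grasp point (between the pads) lies arm.grip_point_offset behind it (arm.grip_point_offset is the distance from the TCP to the grasp point, in m); y points along the fingers, z is the direction in which the jaws open and shut, and the axes are right-handed (so a half turn about y gives the same grasp; the last joint's range is limited). The gripper opens to 92 mm and grips with 3 to 60 N. Pads are 19 mm wide; open, the fingers measure 130 mm over their backs; the gripper's body (75 mm by 190 mm) begins 47 mm behind the grasp point.
Start: joints at [1.207, 0.434, 0.025, 1.573, -0.012, 1.134, -0.075], TCP at [0.161, -0.604, 0.227] pointing down, gripper open.
Joint ranges: [-2.62, 2.62], [-0.44, 2.09], [-1.27, 1.32], [0.08, 2.57], [-1.32, 4.46], [0.12, 2], [-2.74, 2.74]. Speed limits (rad/s): [2.22, 2.22, 3.01, 3.01, 3.14, 3.14, 3.14].

### API

Orientations are given as a rotation vector (axis times angle).
In Python, from cell import arm, get_image, camera_info gives the robot as it stands.
- The arm moves only by the tool carry_out, never from a script. Its argument "steps" is one flat list of numbers, 5 for each row, row after row: the opening, from 0 (shut) to 1 (fully open), then the shift along the world's x, y, z in units of 0.1 m (1.0 is 0.1 m), then the turn about the world's z in units of 45 degrees (1.0 is 45 degrees). In form: [hand, dx, dy, dz, spin, hand, dx, dy, dz, spin, ...]. A call has 1 to 12 rows; each row is the pose to reach, as a shift and turn from the pose commanded when the call began; what a row does not reach only later rows make up. A row lasts 1/10 s, in which the tool goes at most 50 mm and 8.59 degrees, less where a joint would pass 70% of its speed; a pose out of reach is approached as far as the arm can. A call with a number of a shift or a turn outside -1 to 1 is refused whole. A call with a gripper value outside its range is refused whole. The fingers move at their own pace and stop on an object; "grip_force" is the grip in N (left out, the last holds). Time passes only in rows, so rows that repeat a pose let the fingers close. It gives the time, the measured TCP pose, the force and the opening at its end, in the units of the state.
- arm.observe(): the state, without advancing time (a new reading comes with each control period).
- get_image(name): name is "scene" or "side" or "wrist"; returns (picture, depth): 480x640x3 uint8, red, green, blue; 480x640 float32, m along the optical axis (not along the pixel's ray), 0 where there is no reading.
- camera_info(name): a dict with "fovy" (degrees; the focal length in pixels is half the picture's height over the tangent of half this angle, whatever the lens; pixels are square), "cx", "cy" (the principal point, pixels), "dist_coeffs" ([k1, k2, p1, p2, k3] as OpenCV has them; the pictures are not rectified), "R" (3x3) and "t" (3): a world point X has camera coordinates R X + t; the wrist camera has in their place "tool_from_camera" (4x4, takes a point from camera to tool coordinates, whose origin is the TCP and whose axes are the tool frame's). Camera axes: x right, y down, z forward; pixel columns grow to the right and rows downward; lengths in m; the calibration is good to about 2 mm. A picture is of the moment at which its call begins: read the wrist's pose just before it. camera_info takes no time and is no camera call.
- arm.sign_off(): hands the job in, once; it reports no verdict.
The state is a dict: "clock": time; "joints": joint angles; "dq": joint speeds; "joint_efforts": joint torques, N m; "position": TCP position; "ee_rot": TCP orientation; "force": force on the tool from outside, world axes, zero at the start; "ft_torque": the same for the moment, N m; "width": opening from 0.0 (shut) to 1.0 (fully open).
Only numpy, scipy, OpenCV 4.12 (cv2) and the standard library are available. Lean on these libraries where they do the work, as an engineer would, in place of code of your own. Each camera call takes 0.05 s, during which the arm holds its last target. There are 200 camera calls.

## Working session

There is one attempt and no reset: what is moved stays moved. The work goes in short steps, Python scripts to look and compute and a tool call to move; the robot and the scene stay as the last step left them, time stands still between calls to the robot, and variables do not carry over. Pictures are saved under pics/ and viewed, about 12 in all and at most 16, crops included, and the job is handed in when it is done.

Besides the shell and the picture viewer there is one more tool, called after "Emit:" by a JSON object that holds its "op" and its "data", one argument or row to a line. carry_out: Moves the arm, as the interface text tells. Shifts and turns lie within -1 to 1; 1 stands for 0.1 m of shift or 45 degrees of turn. Its arguments: {"type":"object","properties":{"steps":{"type":"array","items":{"type":"number"}},"grip_force":{"type":"number"}},"required":["steps"]}

```bash
ls; mkdir -p pics
cat > h.py <<'E'
import numpy as np, cv2
from scipy.spatial.transform import Rotation as Ro
from cell import arm, get_image, camera_info
def K(ci):
    f=240/np.tan(np.radians(ci["fovy"])/2)
    return np.array([[f,0,ci["cx"]],[0,f,ci["cy"]],[0,0,1.]]),np.array(ci["dist_coeffs"],float)
def w2c(name,st=None):
    ci=camera_info(name)
    if name!="wrist": return np.array(ci["R"]),np.array(ci["t"])
    T=np.eye(4);T[:3,:3]=Ro.from_rotvec(st["ee_rot"]).as_matrix();T[:3,3]=st["position"]
    M=np.linalg.inv(T@np.array(ci["tool_from_camera"]));return M[:3,:3],M[:3,3]
def ray(name,px,z,st=None):
    """world points on plane z seen at pixels"""
    k,d=K(camera_info(name));R,t=w2c(name,st)
    u=cv2.undistortPoints(np.array(px,float).reshape(-1,1,2),k,d).reshape(-1,2)
    D=np.c_[u,np.ones(len(u))]@R; o=-R.T@t
    return o+D*((np.array(z)-o[2])/D[:,2])[:,None]
def proj(name,X,st=None):
    k,d=K(camera_info(name));R,t=w2c(name,st)
    return cv2.projectPoints(np.array(X,float).reshape(-1,3),cv2.Rodrigues(R)[0],t,k,d)[0].reshape(-1,2)
def snap(name,fn):
    st=arm.observe(); im,dp=get_image(name)
    cv2.imwrite(f"pics/{fn}.png",im[:,:,::-1]); np.savez(f"pics/{fn}.npz",d=dp,p=st["position"],r=st["ee_rot"])
    return st,im,dp
E
python3 - <<'E'
from h import *
for n in("scene","side","wrist"): st,im,d=snap(n,n+"0")
print(st,arm.grip_point_offset)
E
```

```text
pics
{'clock': 0.1, 'joints': array([ 1.20737453,  0.43514538,  0.02498329,  1.57396852, -0.01160903,
        1.13395901, -0.0751183 ]), 'dq': array([-0.00139086, -0.00216434, -0.00064801, -0.00184548, -0.00093909,
       -0.00053234, -0.00091889]), 'joint_efforts': array([ 2.47352036e-03, -6.69127107e+01,  9.87883955e-01, -3.15146828e+01,
       -6.04989636e-02,  3.74106586e-02, -2.27351893e-05]), 'position': array([ 0.16101122, -0.60346539,  0.226043  ]), 'ee_rot': array([-0.27332487,  2.08383027, -2.08109327]), 'force': array([ 0.41946893, -0.72462169,  0.30540472]), 'ft_torque': array([ 0.00330177, -0.01581527,  0.0522974 ]), 'width': 1.002925652213816} 0.0188
```

View pics/scene0.png

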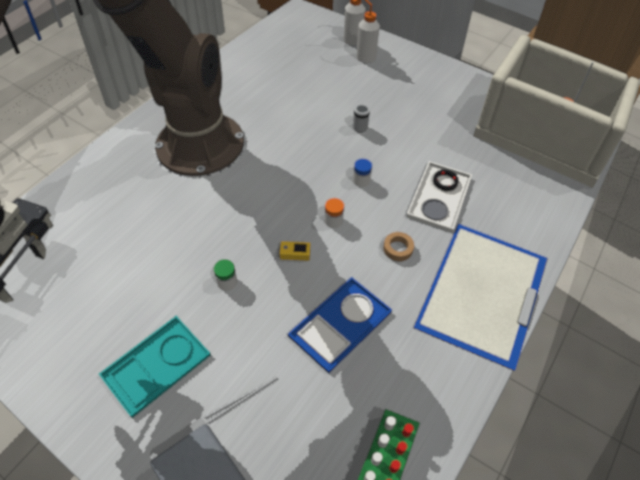

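View pics/side0.png

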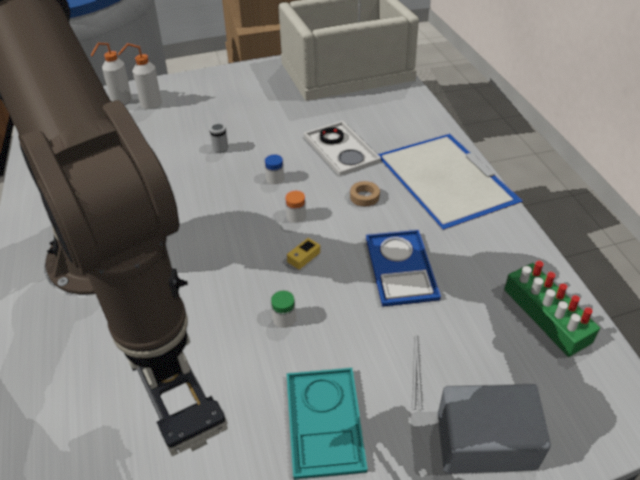

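The scene shows the caps at about orange (335,206), green (225,269) and blue (363,166), with the cup at (361,112), the logger at (295,251), the blue tray around (340,325) and the white tray around (440,195). I'll localise these roughly from both cameras and view an enlarged crop.

Run:
```python
from h import *
sc={"orange":((335,206),.06),"green":((225,268),.06),"blue":((363,166),.06),"cup":((361,111),.07),"log":((295,249),.026),"tape":((399,244),.024),
"bpock":((358,308),.01),"blog":((324,340),.01),"wsock":((446,180),.019),"wpock":((435,209),.01)}
sd={"orange":((295,199),.06),"green":((283,300),.06),"blue":((274,161),.06),"cup":((218,130),.07),"log":((304,251),.026),"tape":((365,191),.024),
"bpock":((397,249),.01),"blog":((407,287),.01),"wsock":((331,135),.019),"wpock":((351,157),.01)}
for k in sc: print(k,ray("scene",[sc[k][0]],sc[k][1])[0].round(3),ray("side",[sd[k][0]],sd[k][1])[0].round(3))
im=cv2.imread("pics/scene0.png")
c=cv2.resize(im[90:390,200:480],None,fx=2.1,fy=2,interpolation=cv2.INTER_CUBIC);c=cv2.resize(im[90:380,200:480],(772,800)) if 0 else c
cv2.imwrite("pics/c0.png",c); print(c.shape)
d=np.load("pics/scene0.npz")["d"];print(d[206,335],d[111,361])
```

```text
orange [ 0.46  -0.013  0.06 ] [ 0.453 -0.022  0.06 ]
green [ 0.363 -0.297  0.06 ] [ 0.359 -0.303  0.06 ]
blue [0.444 0.138 0.06 ] [0.439 0.133 0.06 ]
cup [0.333 0.305 0.07 ] [0.328 0.297 0.07 ]
log [ 0.442 -0.149  0.026] [ 0.438 -0.154  0.026]
tape [0.63  0.004 0.024] [ 0.627 -0.001  0.024]
bpock [ 0.64  -0.188  0.01 ] [ 0.635 -0.192  0.01 ]
blog [ 0.622 -0.293  0.01 ] [ 0.615 -0.301  0.01 ]
wsock [0.628 0.259 0.019] [0.619 0.256 0.019]
wpock [0.647 0.162 0.01 ] [0.643 0.157 0.01 ]
(600, 588, 3)
1.2666625 1.4531765
```

View pics/c0.png

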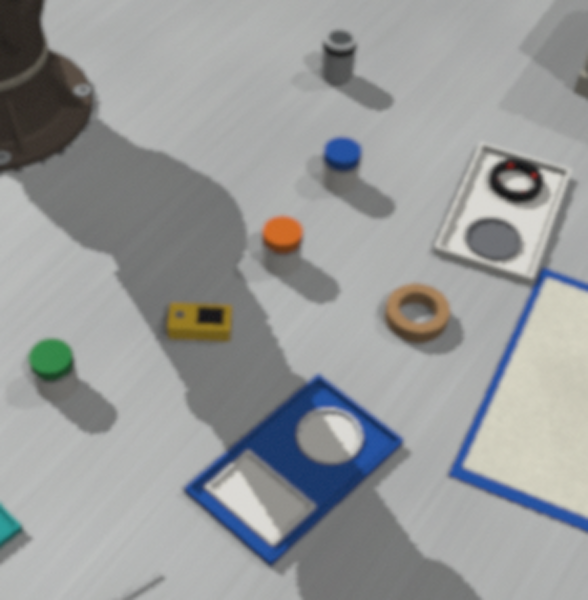

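The enlarged crop shows the tray corners and the logger clearly. Next I'll get the yaws from the rim corners, plus the jaw axis.

Run:
```python
from h import *
f=lambda L:[(200+a/2.1,90+b/2) for a,b in L]
for n,L,z in(("blue",[(319,378),(403,441),(271,563),(187,490)],.014),("white",[(481,147),(573,173),(533,281),(435,248)],.014),("log",[(168,303),(232,305),(231,331),(167,330)],.026)):
    P=ray("scene",f(L),z)[:,:2]; e=np.diff(np.r_[P,P[:1]],axis=0)
    print(n,P.mean(0).round(3),np.linalg.norm(e,axis=1).round(3),np.degrees(np.arctan2(e[:,1],e[:,0])).round(1))
st=arm.observe(); M=Ro.from_rotvec(st["ee_rot"]).as_matrix();print(M.round(3));print(np.array(camera_info("wrist")["tool_from_camera"]).round(3),camera_info("wrist")["fovy"])
```

```text
blue [ 0.631 -0.24 ] [0.116 0.197 0.116 0.196] [ -8.7 -99.6 170.6  80.5]
white [0.639 0.209] [0.121 0.197 0.12  0.192] [  13.1  -78.9 -169.6  101.1]
log [ 0.441 -0.148] [0.071 0.037 0.07  0.038] [  33.2  -56.3 -145.7  125.7]
[[-0.966 -0.     0.258]
 [-0.258  0.001 -0.966]
 [ 0.    -1.    -0.001]]
[[-0.001  0.969  0.248 -0.066]
 [-0.    -0.248  0.969 -0.158]
 [ 1.     0.     0.     0.   ]
 [ 0.     0.     0.     1.   ]] 64.73121562764516
```

Measurements agree: edge lengths come out at 197/116, 195/120 and 70/38 mm. The blue tray yaw is about 80.5°, the white about -79° and the logger about 33.5°. I'll move towards the orange jar.

Emit:
{"op": "carry_out", "data": {
  "steps": [1, 0.25, 0.5, 0, 0, 1, 0.5, 1, 0, 0, 1, 0.5, 1, 0, 0],
  "grip_force": 20
}}

```text
clock: 0.45
position: [0.2143, -0.499, 0.2264]
ee_rot: [-0.277, 2.082, -2.076]
force: [-0.0, 0.1, -0.9]
width: 0.998
```

Emit:
{"op": "carry_out", "data": {
  "steps": [1, 0.25, 0.5, 0, 0, 1, 0.5, 1, 0, 0, 1, 0.5, 1, 0, 0]
}}

```text
clock: 0.75
position: [0.2636, -0.3993, 0.2267]
ee_rot: [-0.278, 2.081, -2.077]
force: [-0.5, -0.4, -0.4]
width: 0.997
```

Emit:
{"op": "carry_out", "data": {
  "steps": [1, 0.25, 0.5, 0, 0, 1, 0.5, 1, 0, 0, 1, 0.5, 1, 0, 0]
}}

```text
clock: 1.05
position: [0.3132, -0.2998, 0.2269]
ee_rot: [-0.278, 2.08, -2.078]
force: [-0.8, -0.3, 0.2]
width: 1.001
```

Emit:
{"op": "carry_out", "data": {
  "steps": [1, 0.25, 0.5, 0, 0, 1, 0.5, 1, 0, 0, 1, 0.5, 1, 0, 0]
}}

```text
clock: 1.35
position: [0.3632, -0.2002, 0.227]
ee_rot: [-0.277, 2.079, -2.078]
force: [0.0, -0.4, 0.5]
width: 1.001
```

Emit:
{"op": "carry_out", "data": {
  "steps": [1, 0.25, 0.5, 0, 0, 1, 0.5, 1, 0, 0, 1, 0.5, 1, 0, 0]
}}

```text
clock: 1.65
position: [0.4134, -0.1001, 0.2271]
ee_rot: [-0.276, 2.08, -2.077]
force: [0.5, -0.4, -0.7]
width: 1.004
```

Emit:
{"op": "carry_out", "data": {
  "steps": [1, 0.25, 0.4, -0.2, 0, 1, 0.4, 0.8, -0.5, 0, 1, 0.4, 0.8, -0.5, 0, 1, 0.4, 0.8, -0.5, 0]
}}

```text
clock: 2.05
position: [0.451, -0.0238, 0.1758]
ee_rot: [-0.277, 2.083, -2.082]
force: [0.2, -0.7, 0.5]
width: 0.999
```

Run:
```python
from h import *
st,im,d=snap("wrist","w1");print(st["position"],st["ee_rot"])
```

```text
[ 0.45103934 -0.02382808  0.17583692] [-0.27726528  2.08264072 -2.08167933]
```

View pics/w1.png

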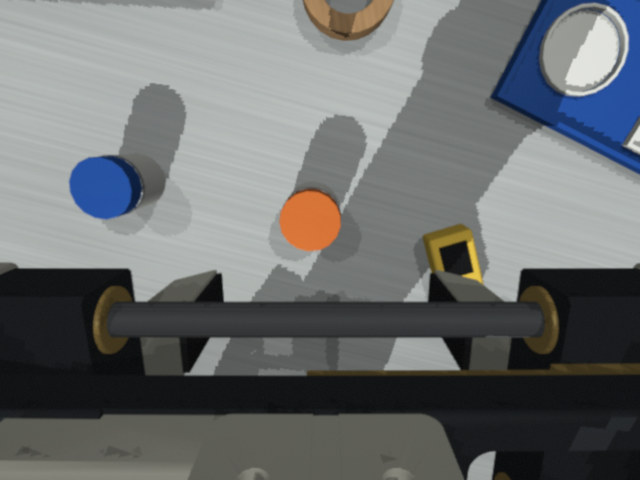

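The wrist view shows the orange cap centred at (310,220), the blue cap at (106,187), the blue tray's round pocket at (584,49), and the logger partly hidden at (455,255).

Run:
```python
from h import *
z=np.load("pics/w1.npz");st=dict(position=z["p"],ee_rot=z["r"])
print(ray("wrist",[(310,220),(106,187)],.06,st).round(4),ray("wrist",[(584,49)],.01,st).round(4))
```

```text
[[ 0.4568 -0.0108  0.06  ]
 [ 0.442   0.138   0.06  ]] [[ 0.6356 -0.1855  0.01  ]]
```

Emit:
{"op": "carry_out", "data": {
  "steps": [1, 0.06, 0.12, -0.3, 0, 1, 0.06, 0.12, -0.7, 0, 1, 0.06, 0.12, -0.9, 0, 1, 0.06, 0.12, -0.9, 0]
}}

```text
clock: 2.5
position: [0.4555, -0.0141, 0.0852]
ee_rot: [-0.275, 2.085, -2.086]
force: [0.1, -0.7, 0.3]
width: 0.998
```

Emit:
{"op": "carry_out", "data": {
  "steps": [1, 0, 0, -0.3, 0, 1, 0, 0, -0.55, 0, 1, 0, 0, -0.64, 0, 0.6, 0, 0, -0.64, 0, 0.3, 0, 0, -0.64, 0, 0.3, 0, 0, -0.64, 0, 0.3, 0, 0, -0.64, 0, 0.3, 0, 0, -0.64, 0, 0.3, 0, 0, -0.64, 0]
}}

```text
clock: 3.4
position: [0.4573, -0.0119, 0.0231]
ee_rot: [-0.272, 2.082, -2.082]
force: [-1.0, 1.8, 0.8]
width: 0.523
```

Emit:
{"op": "carry_out", "data": {
  "steps": [0.3, 0, 0, 0, 0, 0.3, 0, 0, 0, 0, 0.3, 0, 0, 0.3, 0, 0.3, 0, 0, 0.7, 0, 0.3, 0, 0, 0.7, 0]
}}

```text
clock: 3.9
position: [0.4597, -0.0114, 0.0964]
ee_rot: [-0.266, 2.079, -2.08]
force: [0.4, 0.3, -0.4]
width: 0.496
```

Emit:
{"op": "carry_out", "data": {
  "steps": [0.3, 0.25, -0.25, 0, 0, 0.3, 0.55, -0.55, 0, 0, 0.3, 0.9, -0.88, 0, 0, 0.3, 0.9, -0.88, 0, 0]
}}

```text
clock: 4.3
position: [0.5507, -0.1058, 0.0919]
ee_rot: [-0.264, 2.082, -2.088]
force: [-0.9, -0.1, -0.8]
width: 0.502
```

Emit:
{"op": "carry_out", "data": {
  "steps": [0.3, 0.3, -0.3, 0, 0, 0.3, 0.6, -0.6, 0, 0, 0.3, 0.85, -0.83, 0, 0, 0.3, 0.9, -0.88, 0, 0, 0.3, 0.9, -0.88, 0, 0]
}}

```text
clock: 4.8
position: [0.6368, -0.1886, 0.0913]
ee_rot: [-0.273, 2.084, -2.084]
force: [0.3, 0.4, -1.8]
width: 0.498
```

Run:
```python
from h import *
st,im,d=snap("wrist","w2");print(st["position"],st["ee_rot"],st["width"])
print(proj("wrist",[[.640,-.188,.01],[.622,-.291,.01]],st))
```

```text
[ 0.63683858 -0.18862166  0.09129438] [-0.27296069  2.0842035  -2.08353062] 0.4982307520434107
[[325.18936052 239.64533168]
 [464.20229583 301.69798917]]
```

View pics/w2.png

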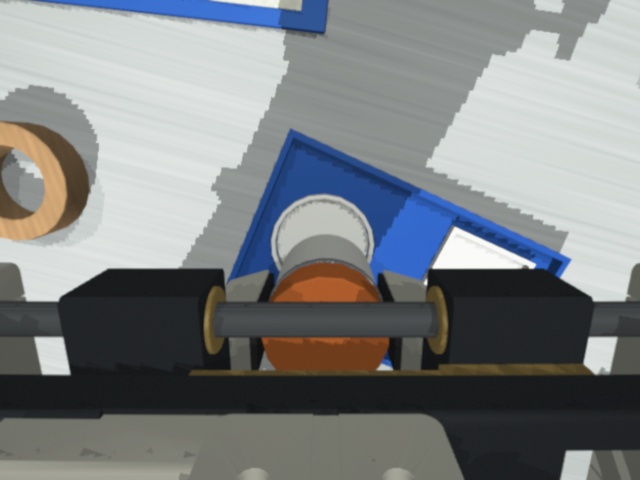

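The pocket ring spans columns 271–374 with its top at row 195, so its centre is about (323,243). I predicted (325,240), so I'll lower the jar.

Emit:
{"op": "carry_out", "data": {
  "steps": [0.3, 0.02, 0, -0.3, 0, 0.3, 0.02, 0, -0.5, 0, 0.3, 0.02, 0, -0.58, 0, 0.3, 0.02, 0, -0.62, 0, 0.3, 0.02, 0, -0.64, 0, 0.3, 0.02, 0, -0.65, 0, 0.3, 0.02, 0, -0.65, 0]
}}

```text
clock: 5.55
position: [0.6396, -0.1879, 0.0285]
ee_rot: [-0.272, 2.081, -2.082]
force: [0.4, 0.3, -0.6]
width: 0.494
```

Emit:
{"op": "carry_out", "data": {
  "steps": [0.3, 0, 0, -0.01, 0, 0.3, 0, 0, -0.02, 0, 0.3, 0, 0, -0.02, 0]
}}

```text
clock: 5.85
position: [0.6396, -0.188, 0.0271]
ee_rot: [-0.271, 2.081, -2.083]
force: [-2.3, 1.0, 8.3]
width: 0.497
```

Contact is felt at 8 N. I'll release, lift, and go to the logger, turning about +18.5° on the way.

Emit:
{"op": "carry_out", "data": {
  "steps": [0.6, 0, 0, 0, 0, 0.8, 0, 0, 0, 0, 0.85, 0, 0, 0, 0, 0.85, 0, 0, 0, 0, 0.85, 0, 0, 0.3, 0, 1, 0, 0, 0.7, 0, 1, -0.3, 0, 1, 0, 1, -0.3, 0, 1, 0]
}}

```text
clock: 6.65
position: [0.6091, -0.1887, 0.1301]
ee_rot: [-0.268, 2.078, -2.084]
force: [-0.1, 0.4, 0.4]
width: 0.99
```

Emit:
{"op": "carry_out", "data": {
  "steps": [1, -0.4, 0.1, 0.25, 0.19, 1, -0.9, 0.2, 0.5, 0.38, 1, -1, 0.2, 0.5, 0.41, 1, -1, 0.2, 0.5, 0.41]
}}

```text
clock: 7.05
position: [0.5073, -0.1681, 0.1763]
ee_rot: [-0.567, 1.89, -1.891]
force: [0.4, 0.1, -0.1]
width: 0.998
```

Emit:
{"op": "carry_out", "data": {
  "steps": [1, -0.4, 0, 0, 0, 1, -0.8, 0.1, 0, 0, 1, -1, 0.1, 0, 0, 1, -1, 0.1, 0, 0, 1, -1, 0.1, 0, 0]
}}

```text
clock: 7.55
position: [0.4102, -0.1582, 0.1756]
ee_rot: [-0.565, 1.89, -1.891]
force: [-0.0, 0.1, 0.5]
width: 0.998
```

Run:
```python
from h import *
st,im,d=snap("wrist","w3");print(st["position"],st["ee_rot"],Ro.from_rotvec(st["ee_rot"]).as_matrix()[:,2])
```

```text
[ 0.41020168 -0.15824607  0.17563178] [-0.56502099  1.8903807  -1.89074078] [ 5.49357007e-01 -8.35587647e-01  4.03957757e-04]
```

View pics/w3.png

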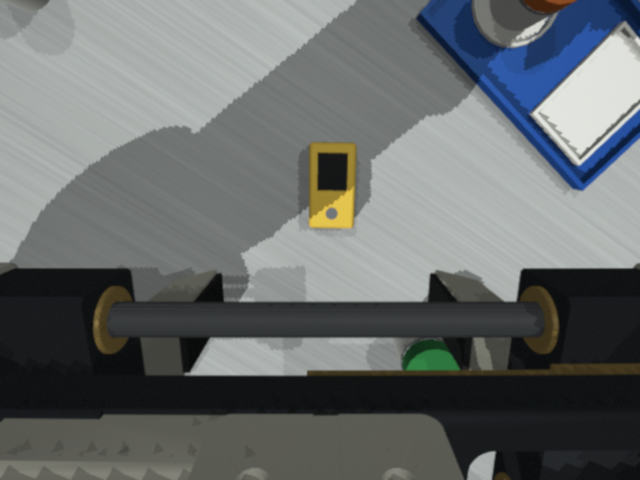

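The orange jar stands in its pocket. The logger's top corners are (311,143), (355,143), (353,228) and (310,228), so the jaws are aligned with it.

Run:
```python
from h import *
z=np.load("pics/w3.npz");st=dict(position=z["p"],ee_rot=z["r"])
P=ray("wrist",[(311,143),(355,143),(353,228),(310,228)],.026,st);print(P.round(4),P.mean(0).round(4))
e=np.diff(P[:,:2],axis=0);print(np.linalg.norm(e,axis=1),np.degrees(np.arctan2(e[:,1],e[:,0])))
T=ray("wrist",[(420,16),(581,187)],.014,st);e=T[1]-T[0];print(T,np.linalg.norm(e),np.degrees(np.arctan2(e[1],e[0])))
```

```text
[[ 0.4578 -0.1139  0.026 ]
 [ 0.4768 -0.1429  0.026 ]
 [ 0.4192 -0.1804  0.026 ]
 [ 0.3995 -0.1505  0.026 ]] [ 0.4383 -0.1469  0.026 ]
[0.03470146 0.06878139 0.03581627] [ -56.64112719 -146.94378272  123.34191828]
[[ 0.58217742 -0.13185978  0.014     ]
 [ 0.55314184 -0.32409244  0.014     ]] 0.1944131185615977 -98.58925577080264
```

Emit:
{"op": "carry_out", "data": {
  "steps": [1, 0.29, 0.11, -0.3, 0, 1, 0.29, 0.11, -0.7, 0, 1, 0.29, 0.11, -1, 0, 1, 0.29, 0.11, -1, 0]
}}

```text
clock: 8.0
position: [0.437, -0.1459, 0.0723]
ee_rot: [-0.573, 1.896, -1.887]
force: [-0.8, 0.6, 0.6]
width: 1.001
```

Emit:
{"op": "carry_out", "data": {
  "steps": [1, 0, 0, -0.3, 0, 1, 0, 0, -0.55, 0, 1, 0, 0, -0.63, 0, 0.6, 0, 0, -0.63, 0, 0.3, 0, 0, -0.63, 0, 0.2, 0, 0, -0.63, 0, 0.2, 0, 0, -0.63, 0, 0.2, 0, 0, -0.63, 0, 0.2, 0, 0, -0.63, 0, 0.2, 0, 0, -0.63, 0]
}}

```text
clock: 9.0
position: [0.4381, -0.1469, 0.0129]
ee_rot: [-0.567, 1.89, -1.89]
force: [0.1, -0.9, -0.2]
width: 0.443
```

Emit:
{"op": "carry_out", "data": {
  "steps": [0.2, 0, 0, 0, 0, 0.2, 0, 0, 0, 0, 0.2, 0, 0, 0.3, 0, 0.2, 0, 0, 0.7, 0, 0.2, 0, 0, 1, 0, 0.2, 0, 0, 1, 0]
}}

```text
clock: 9.6
position: [0.4404, -0.1473, 0.1161]
ee_rot: [-0.561, 1.885, -1.892]
force: [0.4, 1.0, -0.4]
width: 0.413
```

Emit:
{"op": "carry_out", "data": {
  "steps": [0.2, 0.25, -0.2, 0, -0.15, 0.2, 0.6, -0.45, 0, -0.32, 0.2, 0.9, -0.7, 0, -0.47, 0.2, 0.9, -0.7, 0, -0.47]
}}

```text
clock: 10.0
position: [0.5312, -0.2205, 0.1117]
ee_rot: [-0.217, 2.11, -2.114]
force: [0.0, 0.3, -1.1]
width: 0.41
```

Emit:
{"op": "carry_out", "data": {
  "steps": [0.2, 0.25, -0.2, 0, -0.15, 0.2, 0.6, -0.45, 0, -0.32, 0.2, 0.85, -0.68, 0, -0.45, 0.2, 0.92, -0.73, 0, -0.47, 0.2, 0.92, -0.73, 0, -0.47]
}}

```text
clock: 10.5
position: [0.6199, -0.29, 0.111]
ee_rot: [-0.164, -2.14, 2.14]
force: [-0.5, -0.3, -1.2]
width: 0.414
```

Run:
```python
from h import *
st,im,d=snap("wrist","w4");print(st["position"],Ro.from_rotvec(st["ee_rot"]).as_matrix()[:,2],st["width"])
print(proj("wrist",[[.622,-.2905,.01]],st))
```

```text
[ 0.61992856 -0.2900427   0.11104624] [-1.54497162e-01 -9.87993227e-01 -1.04745273e-04] 0.41362721747261333
[[325.12898574 234.09279115]]
```

View pics/w4.png

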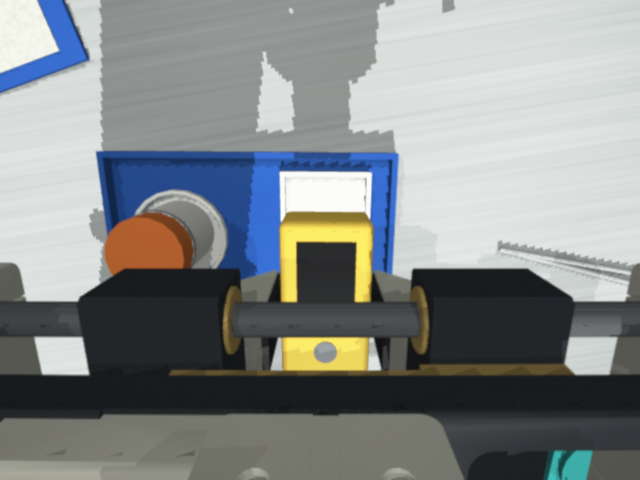

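The logger is square to the tray. The far edge of the pocket's inner frame is at row 175, columns 284–370. I'll check that edge against the expected centre.

Run:
```python
from h import *
z=np.load("pics/w4.npz");st=dict(position=z["p"],ee_rot=z["r"])
P=ray("wrist",[(284,175),(370,175)],.01,st);print(P, P.mean(0)-.044*np.array([.988,-.156,0]))
print(ray("wrist",[(98,153),(397,153)],.014,st))
```

```text
[[ 0.66704429 -0.26933747  0.01      ]
 [ 0.65807651 -0.32688534  0.01      ]] [ 0.6190884  -0.29124741  0.01      ]
[[ 0.70060396 -0.15100893  0.014     ]
 [ 0.67002143 -0.34583489  0.014     ]]
```

Emit:
{"op": "carry_out", "data": {
  "steps": [0.2, 0, 0, -0.3, 0, 0.2, 0, 0, -0.6, 0, 0.2, 0, 0, -0.8, 0, 0.2, 0, 0, -0.88, 0, 0.2, 0, 0, -0.91, 0, 0.2, 0, 0, -0.93, 0, 0.2, 0, 0, -0.94, 0, 0.2, 0, 0, -0.95, 0, 0.2, 0, 0, -0.95, 0, 0.2, 0, 0, -0.95, 0]
}}

```text
clock: 11.55
position: [0.6203, -0.29, 0.0182]
ee_rot: [-0.167, -2.14, 2.141]
force: [-1.4, -0.3, -0.5]
width: 0.41
```

Emit:
{"op": "carry_out", "data": {
  "steps": [0.2, 0, 0, -0.01, 0, 0.2, 0, 0, -0.02, 0, 0.2, 0, 0, -0.02, 0, 0.2, 0, 0, -0.02, 0]
}}

```text
clock: 11.95
position: [0.6204, -0.29, 0.0169]
ee_rot: [-0.168, -2.14, 2.141]
force: [-3.6, 1.3, 8.7]
width: 0.413
```

Emit:
{"op": "carry_out", "data": {
  "steps": [0.5, 0, 0, 0, 0, 0.65, 0, 0, 0, 0, 0.65, 0, 0, 0, 0, 0.65, 0, 0, 0, 0, 0.65, 0, 0, 0.3, 0, 0.65, 0, 0, 0.7, 0, 1, -0.3, 0, 1, 0, 1, -0.6, 0, 1, 0, 1, -0.8, 0, 1, 0]
}}

```text
clock: 12.85
position: [0.5388, -0.2904, 0.1169]
ee_rot: [-0.169, -2.139, 2.142]
force: [-0.6, -0.7, -0.4]
width: 0.861
```

Emit:
{"op": "carry_out", "data": {
  "steps": [1, -0.4, 0, 0.25, 0, 1, -0.9, 0, 0.5, 0, 1, -1, 0, 0.55, 0]
}}

```text
clock: 13.15
position: [0.4367, -0.2908, 0.1724]
ee_rot: [-0.169, -2.137, 2.141]
force: [0.4, -0.2, -0.5]
width: 0.996
```

Emit:
{"op": "carry_out", "data": {
  "steps": [1, -0.4, 0, 0, 0, 1, -0.8, -0.07, 0, 0, 1, -1, -0.07, 0, 0, 1, -1, -0.07, 0, 0, 1, -1, -0.07, 0, 0]
}}

```text
clock: 13.65
position: [0.3407, -0.2971, 0.171]
ee_rot: [-0.168, -2.14, 2.141]
force: [0.0, 0.0, -0.3]
width: 1.002
```

Run:
```python
from h import *
st,im,d=snap("wrist","w5");print(st["position"],st["joints"].round(2))
```

```text
[ 0.34068998 -0.29707676  0.17099042] [ 0.83  0.24 -0.27  2.03  0.08  0.88 -1.21]
```

View pics/w5.png

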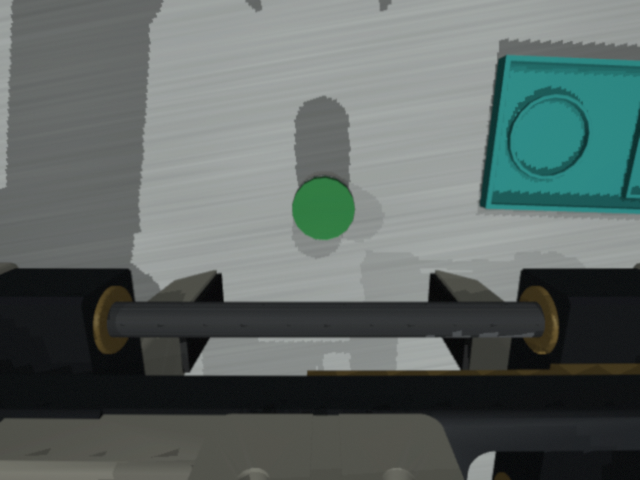

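Run:
```python
from h import *
z=np.load("pics/w5.npz");st=dict(position=z["p"],ee_rot=z["r"])
print(ray("wrist",[(323,208)],.06,st))
```

```text
[[ 0.35993182 -0.29872482  0.06      ]]
```

Emit:
{"op": "carry_out", "data": {
  "steps": [1, 0.2, -0.02, -0.3, 0, 1, 0.2, -0.02, -0.7, 0, 1, 0.2, -0.02, -0.9, 0, 1, 0.2, -0.02, -0.9, 0]
}}

```text
clock: 14.1
position: [0.36, -0.2973, 0.0781]
ee_rot: [-0.161, -2.143, 2.136]
force: [0.1, 0.9, -0.5]
width: 1.0
```

Emit:
{"op": "carry_out", "data": {
  "steps": [1, 0, 0, -0.3, 0, 1, 0, 0, -0.52, 0, 1, 0, 0, -0.59, 0, 0.6, 0, 0, -0.59, 0, 0.3, 0, 0, -0.59, 0, 0.3, 0, 0, -0.59, 0, 0.3, 0, 0, -0.59, 0, 0.3, 0, 0, -0.59, 0, 0.3, 0, 0, -0.59, 0, 0.3, 0, 0, -0.59, 0, 0.3, 0, 0, -0.59, 0]
}}

```text
clock: 15.2
position: [0.3602, -0.299, 0.022]
ee_rot: [-0.167, -2.14, 2.141]
force: [-0.5, 0.6, 5.9]
width: 0.496
```

Emit:
{"op": "carry_out", "data": {
  "steps": [0.3, 0, 0, 0.3, 0, 0.3, 0, 0, 0.7, 0, 0.3, 0, 0, 1, 0, 0.3, 0.1, 0.2, 1, 0, 0.3, 0.3, 0.6, 1, 0, 0.3, 0.58, 0.92, 1, 0.1]
}}

```text
clock: 15.8
position: [0.4174, -0.2058, 0.1219]
ee_rot: [-0.085, -2.181, 2.181]
force: [1.9, -1.3, -1.7]
width: 0.497
```

Emit:
{"op": "carry_out", "data": {
  "steps": [0.3, 0.3, 0.46, 0, 0.05, 0.3, 0.58, 0.92, 0, 0.1, 0.3, 0.58, 0.92, 0, 0.1]
}}

```text
clock: 16.1
position: [0.4792, -0.1086, 0.122]
ee_rot: [-0.009, 2.218, -2.212]
force: [-0.7, -0.9, -1.4]
width: 0.5
```

Emit:
{"op": "carry_out", "data": {
  "steps": [0.3, 0.3, 0.46, 0, 0.05, 0.3, 0.58, 0.92, 0, 0.1, 0.3, 0.58, 0.92, 0, 0.1]
}}

```text
clock: 16.4
position: [0.5366, -0.0165, 0.122]
ee_rot: [-0.093, 2.179, -2.171]
force: [-1.4, 0.6, -0.8]
width: 0.496
```

Emit:
{"op": "carry_out", "data": {
  "steps": [0.3, 0.3, 0.46, 0, 0.05, 0.3, 0.58, 0.92, 0, 0.1, 0.3, 0.58, 0.92, 0, 0.1]
}}

```text
clock: 16.7
position: [0.5939, 0.0756, 0.1218]
ee_rot: [-0.175, 2.139, -2.13]
force: [-0.2, 1.6, -1.4]
width: 0.498
```

Emit:
{"op": "carry_out", "data": {
  "steps": [0.3, 0.3, 0.46, 0, 0.05, 0.3, 0.5, 0.8, -0.15, 0.1, 0.3, 0.55, 0.9, -0.2, 0.1, 0.3, 0.55, 0.9, -0.2, 0.1, 0.3, 0.55, 0.9, -0.2, 0.1]
}}

```text
clock: 17.2
position: [0.6465, 0.1573, 0.1012]
ee_rot: [-0.25, 2.095, -2.098]
force: [0.2, -1.0, -0.6]
width: 0.499
```

Run:
```python
from h import *
st,im,d=snap("wrist","w6");print(st["position"],st["joints"].round(2),Ro.from_rotvec(st["ee_rot"]).as_matrix()[:,2].round(3),st["width"])
print(proj("wrist",[[.649,.158,.01],[.629,.26,.019]],st))
```

```text
[0.64654693 0.1573106  0.10118921] [-0.06  0.65 -0.4   1.57  0.29  0.98 -1.89] [ 0.234 -0.972  0.001] 0.4990706631692173
[[324.51697824 236.83015752]
 [165.61260384 233.71329787]]
```

View pics/w6.png

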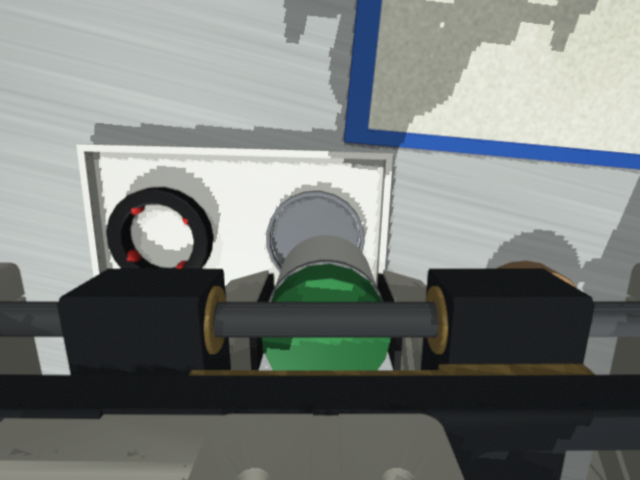

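The grey pocket spans columns 267–365 with its top at row 191, so its centre is about (316,238). The black socket spans 107–212 with its top at row 187, so its centre is about (160,236).

Run:
```python
from h import *
z=np.load("pics/w6.npz");st=dict(position=z["p"],ee_rot=z["r"])
a=ray("wrist",[(316,238)],.01,st)[0];b=ray("wrist",[(160,237)],.019,st)[0];print(a,b,np.linalg.norm((a-b)[:2]))
# fit centres: rim extremes of circle outline
t=np.linspace(0,2*np.pi,73)
for c,r,h in(([.649,.158],.033,.01),([.647,.163],.033,.01),([.629,.26],.034,.019),([.627,.264],.034,.019)):
    p=proj("wrist",np.c_[c[0]+r*np.cos(t),c[1]+r*np.sin(t),0*t+h],st);print(c,p.min(0),p.max(0))
P=ray("wrist",[(80,146),(392,156)],.014,st);print(P,np.linalg.norm(P[0]-P[1]),P.mean(0)-.06*np.array([.981,.191,0]))
```

```text
[0.6468494  0.16343098 0.01      ] [0.62592526 0.26329555 0.019     ] 0.10203309781101759
[0.649, 0.158] [275.87691295 188.19745272] [373.15765041 282.44759113]
[0.647, 0.163] [268.0520656  189.37460262] [365.27336773 283.48573066]
[0.629, 0.26] [113.39870467 181.47471626] [217.65756319 282.51001818]
[0.627, 0.264] [106.97651804 183.08645963] [211.12516961 283.90150733]
[[0.67146633 0.32225892 0.014     ]
 [0.71141978 0.12903299 0.014     ]] 0.19731329712976003 [0.63258305 0.21418595 0.014     ]
```

Emit:
{"op": "carry_out", "data": {
  "steps": [0.3, 0, 0.06, -0.2, 0, 0.3, 0, 0.06, -0.5, 0, 0.3, 0, 0.06, -0.63, 0, 0.3, 0, 0.06, -0.69, 0, 0.3, 0, 0.06, -0.72, 0, 0.3, 0, 0.06, -0.74, 0, 0.3, 0, 0.06, -0.75, 0, 0.3, 0, 0.06, -0.75, 0]
}}

```text
clock: 18.05
position: [0.6475, 0.1653, 0.0274]
ee_rot: [-0.249, 2.095, -2.095]
force: [-0.1, 0.1, -1.0]
width: 0.496
```

Emit:
{"op": "carry_out", "data": {
  "steps": [0.3, 0, 0, -0.01, 0, 0.3, 0, 0, -0.01, 0]
}}

```text
clock: 18.25
position: [0.6474, 0.1653, 0.0261]
ee_rot: [-0.249, 2.095, -2.095]
force: [0.4, -0.3, -0.0]
width: 0.496
```

Emit:
{"op": "carry_out", "data": {
  "steps": [0.3, 0, 0, -0.01, 0, 0.3, 0, 0, -0.015, 0, 0.3, 0, 0, -0.015, 0]
}}

```text
clock: 18.55
position: [0.6475, 0.1653, 0.026]
ee_rot: [-0.248, 2.095, -2.095]
force: [-4.3, -2.2, 14.3]
width: 0.498
```

Emit:
{"op": "carry_out", "data": {
  "steps": [0.6, 0, 0, 0, 0, 0.75, 0, 0, 0, 0, 0.75, 0, 0, 0, 0, 0.75, 0, 0, 0, 0, 0.75, 0, 0, 0.3, 0, 0.75, 0, 0, 0.7, 0, 1, -0.2, 0.1, 1, 0, 1, -0.5, 0.2, 1, 0.1, 1, -0.87, 0.3, 1, 0.2]
}}

```text
clock: 19.45
position: [0.5606, 0.1956, 0.1253]
ee_rot: [-0.399, 2.003, -2.002]
force: [-0.7, 0.6, -0.0]
width: 0.963
```

Emit:
{"op": "carry_out", "data": {
  "steps": [1, -0.4, 0.15, 0.2, 0.15, 1, -0.8, 0.3, 0.45, 0.3, 1, -1, 0.4, 0.45, 0.3]
}}

```text
clock: 19.75
position: [0.4579, 0.2375, 0.172]
ee_rot: [-0.609, 1.856, -1.854]
force: [0.4, 0.4, -0.4]
width: 1.0
```

Emit:
{"op": "carry_out", "data": {
  "steps": [1, -0.45, 0.15, 0, 0, 1, -0.85, 0.3, 0, 0, 1, -1, 0.4, 0, 0]
}}

```text
clock: 20.05
position: [0.3563, 0.2759, 0.1694]
ee_rot: [-0.61, 1.858, -1.859]
force: [0.2, 0.4, 0.7]
width: 0.996
```

Emit:
{"op": "carry_out", "data": {
  "steps": [1, -0.3, 0.15, 0, 0, 1, -0.5, 0.2, 0, 0, 1, -0.5, 0.2, 0, 0, 1, -0.5, 0.2, 0, 0]
}}

```text
clock: 20.45
position: [0.3103, 0.2952, 0.1694]
ee_rot: [-0.606, 1.859, -1.86]
force: [0.8, 0.7, 0.3]
width: 1.001
```

Run:
```python
from h import *
st,im,d=snap("wrist","w7");print(st["position"],st["joints"].round(2),Ro.from_rotvec(st["ee_rot"]).as_matrix()[:,2].round(3),st["width"])
```

```text
[0.31027415 0.29515024 0.16936437] [-0.3   0.26 -0.69  2.06  0.21  0.89 -2.04] [ 0.59  -0.808  0.   ] 1.0007820231618856
```

View pics/w7.png

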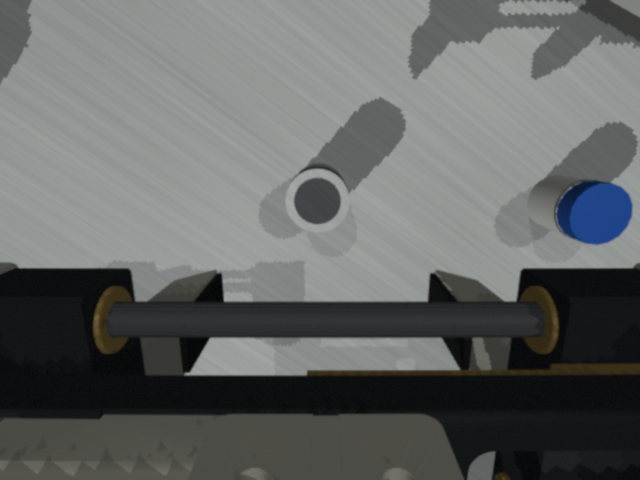

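The cup top is centred at (318,200).

Run:
```python
from h import *
z=np.load("pics/w7.npz");st=dict(position=z["p"],ee_rot=z["r"])
print(ray("wrist",[(318,200)],.07,st))
```

```text
[[0.32894729 0.31452686 0.07      ]]
```

Run:
```python
from h import *
z=np.load("pics/w7.npz");st=dict(position=z["p"],ee_rot=z["r"]);d=z["d"]
print(ray("wrist",[(593,213)],.06,st))
R,t=w2c("wrist",st)
for n,p,zz in(("wrist",(318,200),.07),("wrist",(318,172),.07)):
    print((R@ray(n,[p],zz,st)[0]+t)[2],d[p[1],p[0]])
print(ray("scene",[(362,108),(362,110)],.07), proj("scene",[[.329,.3145,.07],[.329,.3145,.0]]), proj("side",[[.329,.3145,.07],[.329,.3145,0]]))
```

```text
[[0.43710553 0.14817648 0.06      ]]
0.2589602886146143 0.25916058
0.25427567940140616 0.25392497
[[0.32831822 0.31764113 0.07      ]
 [0.33282061 0.3103957  0.07      ]] [[361.60962896 108.6880057 ]
 [359.73513433 127.76564788]] [[217.51962172 126.29747953]
 [220.92280623 148.24950732]]
```

The scene view agrees within 2 px. I'll descend and check the centring between the fingers before closing.

Emit:
{"op": "carry_out", "data": {
  "steps": [1, 0.18, 0.18, -0.2, 0, 1, 0.18, 0.18, -0.5, 0, 1, 0.18, 0.18, -0.75, 0, 1, 0.18, 0.18, -0.75, 0]
}}

```text
clock: 20.9
position: [0.3278, 0.311, 0.0916]
ee_rot: [-0.61, 1.861, -1.865]
force: [0.1, -1.5, -0.2]
width: 0.998
```

Emit:
{"op": "carry_out", "data": {
  "steps": [1, 0, 0, -0.3, 0, 1, 0, 0, -0.6, 0, 1, 0, 0, -0.69, 0, 1, 0, 0, -0.69, 0]
}}

```text
clock: 21.3
position: [0.3283, 0.3127, 0.0252]
ee_rot: [-0.607, 1.86, -1.862]
force: [0.1, 0.7, 0.1]
width: 0.997
```

Run:
```python
from h import *
st,im,d=snap("wrist","w8");print(st["position"],st["force"])
t=np.linspace(0,2*np.pi,73)
for c in([.329,.3145],[.330,.305]):
    p=proj("wrist",np.c_[c[0]+.022*np.cos(t),c[1]+.022*np.sin(t),0*t+.07],st);print(c,p.min(0),p.max(0))
```

```text
[0.32829365 0.31273333 0.02516804] [0.14191036 0.66181955 0.09475227]
[0.329, 0.3145] [255.01849117 279.03862334] [387.78075942 398.40685215]
[0.33, 0.305] [280.3975064  293.09981566] [411.90048735 410.1344728 ]
```

View pics/w8.png

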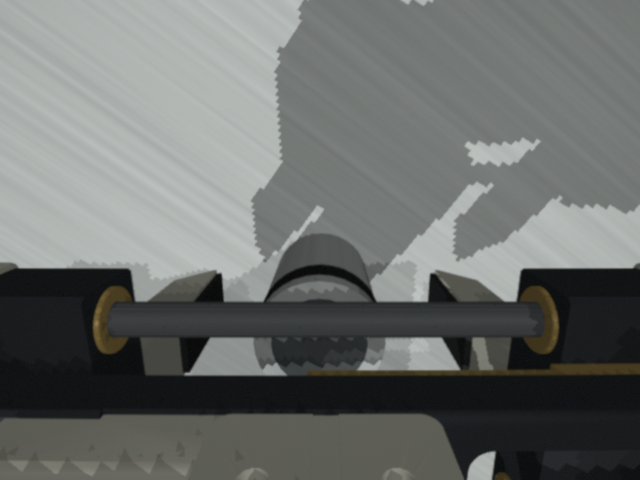

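The cup spans columns 254–386, which matches the wrist estimate. I'll grip firmly.

Emit:
{"op": "carry_out", "data": {
  "steps": [0.6, 0, 0, 0, 0, 0.3, 0, 0, 0, 0, 0.3, 0, 0, 0, 0, 0.3, 0, 0, 0, 0, 0.3, 0, 0, 0, 0, 0.3, 0, 0, 0, 0, 0.3, 0, 0, 0, 0, 0.3, 0, 0, 0, 0, 0.3, 0, 0, 0, 0],
  "grip_force": 50
}}

```text
clock: 22.25
position: [0.3281, 0.3132, 0.0253]
ee_rot: [-0.606, 1.86, -1.86]
force: [-0.6, -0.4, 2.1]
width: 0.472
```

Emit:
{"op": "carry_out", "data": {
  "steps": [0.3, 0, 0, 0.3, 0, 0.3, 0, 0, 0.7, 0, 0.3, 0, 0, 1, 0, 0.3, 0, 0, 1, 0]
}}

```text
clock: 22.65
position: [0.3295, 0.3149, 0.1285]
ee_rot: [-0.6, 1.861, -1.856]
force: [0.6, -0.2, -1.6]
width: 0.475
```

Emit:
{"op": "carry_out", "data": {
  "steps": [0.3, 0.4, -0.06, 0, 0, 0.3, 0.8, -0.13, 0, 0, 0.3, 1, -0.16, 0, 0]
}}

```text
clock: 22.95
position: [0.4313, 0.2952, 0.1242]
ee_rot: [-0.603, 1.861, -1.864]
force: [0.1, 0.2, -1.2]
width: 0.473
```

Emit:
{"op": "carry_out", "data": {
  "steps": [0.3, 0.4, -0.06, 0, 0, 0.3, 0.8, -0.13, 0, 0, 0.3, 1, -0.16, 0, 0]
}}

```text
clock: 23.25
position: [0.5314, 0.2788, 0.1236]
ee_rot: [-0.604, 1.861, -1.864]
force: [0.3, -0.7, -2.1]
width: 0.472
```

Emit:
{"op": "carry_out", "data": {
  "steps": [0.3, 0.4, -0.06, 0, 0, 0.3, 0.75, -0.13, -0.2, 0, 0.3, 0.9, -0.16, -0.3, 0, 0.3, 0.98, -0.16, -0.35, 0, 0.3, 0.98, -0.16, -0.35, 0, 0.3, 0.98, -0.16, -0.35, 0]
}}

```text
clock: 23.85
position: [0.6247, 0.2664, 0.0904]
ee_rot: [-0.608, 1.86, -1.859]
force: [0.1, -0.0, -0.4]
width: 0.47
```

Run:
```python
from h import *
st,im,d=snap("wrist","w9");print(st["position"],st["joints"].round(2),st["force"],st["width"])
t=np.linspace(0,2*np.pi,73)
im=im[:,:,::-1].copy()
for r,h in((.034,.019),(.0235,.019)):
    p=proj("wrist",np.c_[.626+r*np.cos(t),.264+r*np.sin(t),0*t+h],st);cv2.polylines(im,[np.round(p*8).astype(np.int32)],True,(0,255,255),1,cv2.LINE_AA,3)
cv2.imwrite("pics/w9b.png",cv2.resize(im[100:340,160:480],(800,600),interpolation=cv2.INTER_CUBIC))
```

```text
[0.62466482 0.26637998 0.09038823] [-0.16  0.71 -0.53  1.54  0.4   1.01 -1.74] [ 0.06496013 -0.01489188 -0.41005794] 0.46950173558338143
```

View pics/w9b.png

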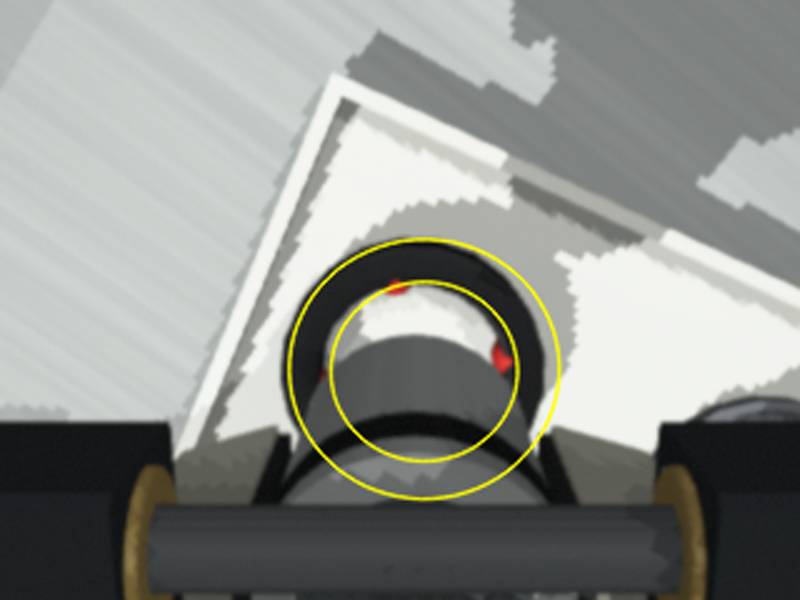

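The socket's outer edge spans 282–546 in the crop, against 290–560 drawn for (.626,.264). That puts the socket about 2.5 mm to the image left, near (.6245,.266). The cup's axis is at column 415, the same as the socket's. I'll check the perpendicular offset from the foot arc.

Run:
```python
from h import *
z=np.load("pics/w9.npz");st=dict(position=z["p"],ee_rot=z["r"])
t=np.linspace(0,2*np.pi,73);u=np.array([.81,.59])
def box(c,r,h):
    p=(proj("wrist",np.c_[c[0]+r*np.cos(t),c[1]+r*np.sin(t),0*t+h],st)-[160,100])*2.5
    return np.r_[p.min(0),p.max(0)].round(0)
for c in([.6245,.266],):print("sock",box(c,.034,.019),box(c,.0235,.019))
for o in(0,.002,.004):
    c=np.array(st["position"][:2])+o*u; print("foot",o,box(c,.0195,.0652),"body",box(c,.022,.0712))
im=cv2.imread("pics/w9.png");g=cv2.cvtColor(im,cv2.COLOR_BGR2GRAY)
print("col326",[(100+i,int(v)) for i,v in enumerate(g[186:246,326])][0:0], [(r,int(g[r,326])) for r in range(190,245,2)])
print("row248",[(c,int(g[248,c])) for c in range(262,392,3)])
```

```text
sock [278. 238. 548. 498.] [320. 281. 506. 460.]
foot 0 [317. 342. 507. 522.] body [301. 337. 523. 546.]
foot 0.002 [316. 332. 507. 513.] body [301. 327. 523. 537.]
foot 0.004 [316. 322. 508. 504.] body [300. 317. 523. 528.]
col326 [] [(190, 173), (192, 174), (194, 162), (196, 53), (198, 25), (200, 38), (202, 38), (204, 36), (206, 36), (208, 36), (210, 32), (212, 36), (214, 154), (216, 205), (218, 229), (220, 233), (222, 233), (224, 240), (226, 243), (228, 243), (230, 243), (232, 236), (234, 123), (236, 93), (238, 92), (240, 91), (242, 91), (244, 91)]
row248 [(262, 231), (265, 225), (268, 225), (271, 203), (274, 39), (277, 35), (280, 31), (283, 30), (286, 24), (289, 44), (292, 85), (295, 78), (298, 80), (301, 83), (304, 83), (307, 85), (310, 88), (313, 86), (316, 86), (319, 87), (322, 91), (325, 91), (328, 92), (331, 92), (334, 91), (337, 92), (340, 92), (343, 91), (346, 90), (349, 90), (352, 91), (355, 89), (358, 92), (361, 76), (364, 42), (367, 32), (370, 33), (373, 31), (376, 46), (379, 170), (382, 172), (385, 180), (388, 242), (391, 242)]
```

Alignment is within 1 mm. I'll lower into the socket mouth.

Emit:
{"op": "carry_out", "data": {
  "steps": [0.3, -0.01, -0.01, -0.2, 0, 0.3, -0.01, -0.01, -0.35, 0, 0.3, -0.01, -0.01, -0.42, 0, 0.3, -0.01, -0.01, -0.46, 0, 0.3, -0.01, -0.01, -0.48, 0, 0.3, -0.01, -0.01, -0.48, 0]
}}

```text
clock: 24.5
position: [0.6251, 0.2644, 0.0424]
ee_rot: [-0.606, 1.861, -1.86]
force: [0.0, -0.2, -0.2]
width: 0.475
```

Emit:
{"op": "carry_out", "data": {
  "steps": [0.3, -0.01, 0.01, 0, 0, 0.3, -0.01, 0.01, -0.02, 0.05, 0.3, -0.01, 0.01, -0.04, 0.15, 0.3, -0.01, 0.01, -0.06, 0.25, 0.3, -0.01, 0.01, -0.07, 0.25]
}}

```text
clock: 25.0
position: [0.6237, 0.2656, 0.0357]
ee_rot: [-0.761, 1.733, -1.731]
force: [-3.6, -0.4, 5.3]
width: 0.468
```

Emit:
{"op": "carry_out", "data": {
  "steps": [0.3, 0, 0, -0.015, -0.15, 0.3, 0, 0, -0.03, -0.3, 0.3, 0, 0, -0.045, -0.45, 0.3, 0, 0, -0.06, -0.3, 0.3, 0, 0, -0.07, -0.15, 0.3, 0, 0, -0.075, 0]
}}

```text
clock: 25.6
position: [0.6242, 0.2651, 0.0294]
ee_rot: [-0.76, 1.731, -1.733]
force: [-5.5, -4.1, 14.8]
width: 0.472
```

Emit:
{"op": "carry_out", "data": {
  "steps": [0.3, 0, 0, -0.01, -0.15, 0.3, 0, 0, -0.015, -0.3, 0.3, 0, 0, -0.02, -0.15, 0.3, 0, 0, -0.02, 0]
}}

```text
clock: 26.0
position: [0.6243, 0.2655, 0.0293]
ee_rot: [-0.759, 1.731, -1.733]
force: [-10.2, -5.8, 27.2]
width: 0.471
```

The cup bottomed out: z holds at .0293 (predicted home .0292) while the force rose from 15 to 27 N. I'll ease off, release and retreat.

Emit:
{"op": "carry_out", "data": {
  "steps": [0.3, 0, 0, 0.03, 0, 0.6, 0, 0, 0.03, 0, 0.8, 0, 0, 0.03, 0, 0.8, 0, 0, 0.03, 0, 0.8, 0, 0, 0.03, 0, 0.8, 0, 0, 0.1, 0, 0.8, 0, 0, 0.5, 0, 0.8, 0, 0, 0.9, 0, 0.8, 0, 0, 0.9, 0]
}}

```text
clock: 26.9
position: [0.6269, 0.2677, 0.1224]
ee_rot: [-0.749, 1.732, -1.729]
force: [1.0, 0.2, 0.3]
width: 0.801
```

Emit:
{"op": "carry_out", "data": {
  "steps": [1, -0.4, -0.2, 0.2, 0, 1, -0.8, -0.4, 0.6, 0, 1, -1, -0.8, 0.9, 0, 1, -1, -0.8, 0.9, 0]
}}

```text
clock: 27.3
position: [0.5234, 0.1829, 0.2088]
ee_rot: [-0.756, 1.731, -1.736]
force: [1.0, -0.4, -0.3]
width: 0.995
```

Emit:
{"op": "carry_out", "data": {
  "steps": [1, -0.4, -0.4, 0.2, 0, 1, -0.7, -0.8, 0.3, 0, 1, -0.7, -1, 0.3, 0, 1, -0.7, -1, 0.3, 0]
}}

```text
clock: 27.7
position: [0.4536, 0.081, 0.2361]
ee_rot: [-0.756, 1.734, -1.74]
force: [0.5, 0.3, 0.5]
width: 0.998
```

Run:
```python
from h import *
for n in("scene","side"): st,im,d=snap(n,n+"9")
print(st["clock"],st["position"],st["force"])
a=cv2.imread("pics/scene9.png")[120:390,200:500];b=cv2.imread("pics/side9.png")[90:330,200:460]
f=lambda x:cv2.resize(x,(400,int(400*x.shape[0]/x.shape[1])),interpolation=cv2.INTER_CUBIC)
a,b=f(a),f(b);h=max(len(a),len(b));g=np.zeros((h,800,3),np.uint8);g[:len(a),:400]=a;g[:len(b),400:]=b
cv2.imwrite("pics/f.png",g)
# cup top depth check: expected height .074
for n in("scene","side"):
    R,t=w2c(n);d=np.load(f"pics/{n}9.npz")["d"]
    for X in([.6245,.266,.074],[.6475,.165,.064],[.64,-.188,.064],[.62,-.29,.030]):
        p=proj(n,X)[0].round().astype(int);print(n,X,p,(R@np.array(X)+t)[2].round(4),d[p[1],p[0]])
```

```text
27.75 [0.45432127 0.08328537 0.23607026] [-0.56399336  0.34107093  0.3186558 ]
scene [0.6245, 0.266, 0.074] [450 163] 1.3372 1.3395307
scene [0.6475, 0.165, 0.064] [440 194] 1.2879 1.285781
scene [0.64, -0.188, 0.064] [360 296] 1.1159 1.1157883
scene [0.62, -0.29, 0.03] [324 334] 1.0994 1.1008775
side [0.6245, 0.266, 0.074] [332 115] 1.5941 1.5940353
side [0.6475, 0.165, 0.064] [352 138] 1.5343 1.5366452
side [0.64, -0.188, 0.064] [400 229] 1.2846 1.2867571
side [0.62, -0.29, 0.03] [408 276] 1.2323 1.2332257
```

View pics/f.png

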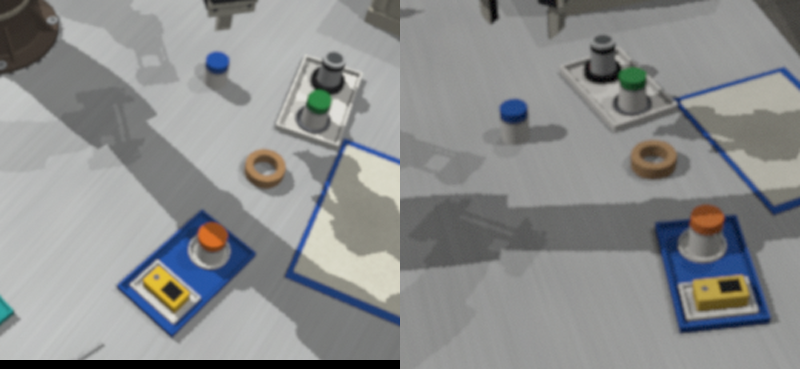

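Both kits are made up, and the depths at the cup, the jars and the logger match the seated heights within about 2.5 mm. The blue jar and the tape are untouched, so I'll hand in.

```bash
python3 -c "
from cell import arm
print(arm.sign_off())"
```

```text
the job is handed in; nothing more can be done
None
```

Both kits are made up and the job is handed in, at about 28 s of the 109 s allowed. I placed the items in the order you listed them.

- **Blue tray:** the orange-capped jar is upright in the round pocket. The logger is flat and screen up in the rectangular pocket.
- **White tray:** the green-capped jar is upright in the round pocket. I pressed and twisted the cup into the socket until the gripper stopped moving down. It held at 29.3 mm, against 29.2 mm predicted for fully home, while the upward push rose from 15 to 27 N.
- **Set-down:** the jars and the logger were lowered until I felt contact (8–14 N) before release.

**Final checks:** the last scene and side pictures show all four items seated. The measured depths agree with the seated heights to within about 2.5 mm. The blue-capped jar and the tape look untouched, and the gripper is clear of everything.

**Disagreements:** my first rough position for the cup from the fixed cameras was about 1 cm off the wrist camera's. A closer look before gripping confirmed the wrist camera's position. The wrist camera also gave the blue-capped jar about 1 cm apart in two views. I did not resolve that, but the gripper never went near it.

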